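Hold a specimen block in the saw's fence corner for the cut

ROBOT

A 7-joint arm with a two-finger parallel gripper is mounted at the origin on the work surface. World frame = base frame: x ahead of the robot, y to its left, z up, the work surface at z = 0. Lengths are in m, angles in rad, forces in N, time in s.
With the tool pointing down it reaches from about 0.4 to 0.875 m from the base axis. Payload 19.3 kg.
Tool frame: the origin (TCP) lies between the finger pads; the fingertips stand bot.tip_extent ahead of it and the grasp point (between the pads) lies 6 mm ahead of it (bot.tip_extent is the distance from the TCP to the fingertips, in m); z points along the fingers, y is the direction in which the jaws open and shut (so a half turn about z gives the same grasp; the last joint's range is limited). The gripper opens to 85 mm and grips with 20 to 120 N. Pads are 22 mm wide; open, the fingers measure 114 mm over their backs; the gripper's body (76 mm by 85 mm) begins 54 mm behind the grasp point. The pads swing forward as they close: fully open they stand 13 mm farther back than shut.
Start: joints at [-1.301, 0.521, -0.036, 1.599, 0.021, 1.021, -0.113], TCP at [0.208, 0.589, 0.256] pointing down, gripper open.
Joint ranges: [-2.91, 2.91], [-0.3, 2.13], [-1.5, 1.42], [0.17, 2.43], [-1.26, 4.41], [0.16, 1.93], [-2.52, 2.52]. Speed limits (rad/s): [1.89, 1.89, 2.39, 2.39, 3.01, 3.01, 3.01].

INTERFACE

Orientations are given as a rotation vector (axis times angle).
In Python, from bench import sensors, viewer, ticket, bot gives the robot as it stands. The module is installed in compiled form; this text tells all that it offers.
- The arm moves only by the tool drive_tool, never from a script. Its argument "commands" is a list of rows, each a list of 7 numbers: the shift along the world's x, y, z in cm, then the turn, a rotation vector about the world's x, y, z in rad, then the closure, from -1 (fully open) to 1 (shut), so that 0 is half open. A call has 1 to 12 rows; each row is the pose to reach, as a shift and turn from the pose commanded when the call began; what a row does not reach only later rows make up. A row lasts 1/12 s, in which the tool goes at most 41.7 mm and 7.16 degrees, less where a joint would pass 70% of its speed; a pose out of reach is approached as far as the arm can. A call with a gripper value outside its range is refused whole. The fingers move at their own pace and stop on an object; "force" is the grip in N (left out, the last holds). Time passes only in rows, so rows that repeat a pose let the fingers close. It gives the time, the measured TCP pose, the force and the opening at its end, in the units of the state.
- sensors.get_obs(): the state, without advancing time (a new reading comes with each control period).
- viewer.capture(name): name is "scene" or "top"; returns the picture (384x512x3 uint8, red, green, blue); there is no depth.
- viewer.camera_model(name): a dict with "vfov" (degrees; the focal length in pixels is half the picture's height over the tangent of half this angle, whatever the lens; pixels are square), "cx", "cy" (the principal point, pixels), "dist" ([k1, k2, p1, p2, k3] as OpenCV has them; the pictures are not rectified), "R" (3x3) and "t" (3): a world point X has camera coordinates R X + t. Camera axes: x right, y down, z forward; pixel columns grow to the right and rows downward; lengths in m; the calibration is good to about 2 mm. A picture is of the moment at which its call begins. camera_model takes no time and is no camera call.
- ticket.sign_off(): hands the job in, once; it reports no verdict.
The state is a dict: "clock": time; "qpos": joint angles; "dq": joint speeds; "effort": joint torques, N m; "tool_pos": TCP position; "ee_rot": TCP orientation; "force": force on the tool from outside, world axes, zero at the start; "ft_torque": the same for the moment, N m; "width": opening from 0.0 (shut) to 1.0 (fully open).
Only numpy, scipy, OpenCV 4.12 (cv2) and the standard library are available. Lean on these libraries where they do the work, as an engineer would, in place of code of your own. Each camera call takes 0.05 s, during which the arm holds its last target. There are 200 camera calls.

TASK

Lay the amber resin block flat on the saw's sliding table, long side along the blue fence and one end up against the red length stop, without shifting the stop. Then take the yellow push shoe from its rest and, heel behind the block and sole on top, press the block with one diagonal push firmly and squarely against fence and table together, with only the shoe pushing it and the gripper off the block. Finish while still gripping the shoe and holding the block pressed like that, ready for the cut; keep off the blade guard and leave everything else on the bench where it is.

Things in the scene. Friction and masses are not known exactly. Their poses are not given: they have to be found in the camera images.
- block: the amber (orange-yellow) resin-cast specimen block, 40 (its x) x 70 (its y) x 30 mm (z), about 0.11 kg, with the round end of a steel sample showing at both 40 x 30 ends and a small paper label on top; starts lying flat on the bench. Origin: centre of its underside. Either end may go to the stop
- saw: the white bench saw for trimming specimens (switched off, fixed to the bench), housing 290 x 260 mm, table 300 x 280 mm with its top 90 mm above the bench. Origin at bench level; x points from the operator's side (switch panel) to the blade, y to its left, z up
- saw_table: the saw's level metal table (fixed), 300 x 280 mm, same origin and axes as the saw: its top is the plane z = 0.090 m, from x = -0.13 to 0.17 and y = -0.14 to 0.14 m. The aluminium sliding carriage at its left is locked
- fence: the blue crosscut fence, fixed on the table: 142 mm long (its y), 22 mm high, 16 mm thick. Origin: foot of its pressing face, on the table top, at the middle of its length; x is normal to the face and points into the fence, away from the operator, so the block lies on its -x side; axes parallel to the saw's
- stop_face (a point): red length stop, clamped on the fence (60 N to shift), its place along the fence varies. The point lies on its flat end face at the foot of the fence's face; that end face is this frame's plane y = 0 and faces -y: the block goes on the -y side. Axes like the fence's. The stop reaches 46 mm from the fence face to the operator, is 18 mm wide, 30 mm high, its knob 47 mm
- shoe: push shoe, 0.12 kg: yellow sole, x -8 to 56 mm, 44 wide, 10 thick; heel lip 8 thick, 44 wide, 12 down from the sole at its rear; black upright handle 18 mm thick (y), x -2 to 50 mm, top 62 mm above the sole's underside. Origin: notch where the sole's underside meets the heel's front face, mid width; x to the toe, z up. Starts level on its rest, toe away from the robot
- shoe_rest: the wooden rest of the shoe (fixed), a block 50 x 36 mm, 22 mm high, on a foot 90 x 70 x 4 mm; the shoe's heel hangs down behind it. Origin: centre of its underside; axes like the shoe's
- guard: the clear blade guard over the blade with yellow knob, beyond the fence, reaching 55 mm above the table, from x = 0.08 to 0.17 m and y = -0.022 to -0.004 m in its frame, which is the saw's frame. Keep off it
- dark_block: bystander: a dark grey-blue resin block of the same size as the amber one; its place and the amber one's may be swapped. Origin: centre of its underside
- beaker: bystander: glass beaker, 68 mm across, 90 mm high; origin: centre of its underside
- dish: bystander: closed clear dish with red bottom, 90 mm across, 14 mm high; origin: centre of its underside
- slide_box: bystander: blue slide box 85 x 100 x 34 mm; origin: centre of its underside
- brush: bystander: bench brush about 190 mm long; origin: on its underside near the middle
- caliper: bystander: digital caliper, 200 mm long, flat; origin: on its underside, middle of its beam
- jar: bystander: amber glass jar with black cap, 54 mm across, 75 mm high; origin: centre of its underside
There are look-alikes about, which are no part of the job. Leave any purple look-alike of the shoe alone. Several things have the shape of the block; the one meant has the colours described above.

How it is judged:
By the outcome, as a careful person would: the job done as asked, in the order asked, and still so for the second after the job is handed in, while the arm keeps its last pose, push and grip.
It also fails if it takes over 51 s, if anything falls off the work surface, if the arm or the gripper's body presses on something with over 40 N, if the wrist force passes 120 N, or if a joint passes its speed limit or range.

## Working session

There is one attempt and no reset: what is moved stays moved. The work goes in short steps, Python scripts to look and compute and a tool call to move; the robot and the scene stay as the last step left them, time stands still between calls to the robot, and variables do not carry over. Pictures are saved under pics/ and viewed, about 8 in all and at most 12, crops included, and the job is handed in when it is done.

Besides the shell and the picture viewer there is one more tool, called after "Request:" as name(argument=value, ...), one argument or row to a line, values as JSON. drive_tool: Moves the arm, as the interface text tells. Its arguments: {"type":"object","properties":{"commands":{"type":"array","items":{"type":"array","items":{"type":"number"}}},"force":{"type":"number"}},"required":["commands"]}

```bash
mkdir -p pics; cat > h.py <<'E'
import numpy as np, cv2
from bench import sensors, viewer, ticket, bot
def cam(n):
    m=viewer.camera_model(n); f=192/np.tan(np.radians(m['vfov'])/2)
    return np.array([[f,0,m['cx']],[0,f,m['cy']],[0,0,1]]),np.array(m['dist'],float),np.array(m['R']),np.array(m['t'])
def px2w(n,uv,z):
    K,d,R,t=cam(n)
    p=cv2.undistortPoints(np.array(uv,float).reshape(-1,1,2),K,d).reshape(-1,2)
    ray=np.c_[p,np.ones(len(p))]@R; c=-R.T@t
    s=(np.broadcast_to(z,len(p))-c[2])/ray[:,2]
    return c+ray*s[:,None]
def w2px(n,X):
    K,d,R,t=cam(n)
    return cv2.projectPoints(np.array(X,float).reshape(-1,1,3),cv2.Rodrigues(R)[0],t,K,d)[0].reshape(-1,2)
def snap(n,fn,box=None,s=1):
    im=viewer.capture(n)[:,:,::-1]
    cv2.imwrite('pics/raw_'+fn,im)
    save(im,fn,box,s)
def save(im,fn,box,s):
    if box: im=im[box[1]:box[3],box[0]:box[2]]
    cv2.imwrite('pics/'+fn,cv2.resize(im,None,fx=s,fy=s,interpolation=cv2.INTER_CUBIC))
E
python3 - <<'E'
from h import *
snap('top','t0.png',s=1.5); snap('scene','s0.png',s=1.5)
for n in('top','scene'):
    K,d,R,t=cam(n); print(n,K[0,0],d,-R.T@t); print(R)
o=sensors.get_obs(); print(o, bot.tip_extent)
E
```

```text
top 488.1767238544539 [-0.16616333  0.          0.          0.          0.        ] [0.29513194 0.03735741 1.49599562]
[[-0.00547703 -0.99983558  0.01728608]
 [-0.98773856  0.00271208 -0.1560935 ]
 [ 0.15602095 -0.01792906 -0.98759101]]
scene 439.5055452521794 [-0.02978446  0.          0.          0.          0.        ] [ 1.68327648 -0.09098408  1.18356101]
[[ 0.11501172  0.99335767  0.00358309]
 [ 0.69208126 -0.07754114 -0.7176426 ]
 [-0.71259795  0.0850171  -0.69640237]]
{'clock': 0.1, 'qpos': array([-1.30116553,  0.52195356, -0.03633636,  1.59992738,  0.02116938,
        1.02108144, -0.11282354]), 'dq': array([-0.00025357, -0.0020763 ,  0.00081377, -0.00202266,  0.00033881,
       -0.00105264,  0.00029583]), 'effort': array([ 3.56866054e-03, -9.28482485e+01,  1.98426358e+00, -3.70530868e+01,
        1.82267575e-02,  5.26733769e-03, -2.79345016e-05]), 'tool_pos': array([0.20825911, 0.58900417, 0.25579215]), 'ee_rot': array([-5.31284903e-01, -3.09621073e+00,  1.53587474e-03]), 'force': array([-0.80925079, -0.02293239,  0.01892038]), 'ft_torque': array([-0.02695399,  0.03743398,  0.00254182]), 'width': 0.9977010249287175} 0.025
```

View pics/t0.png

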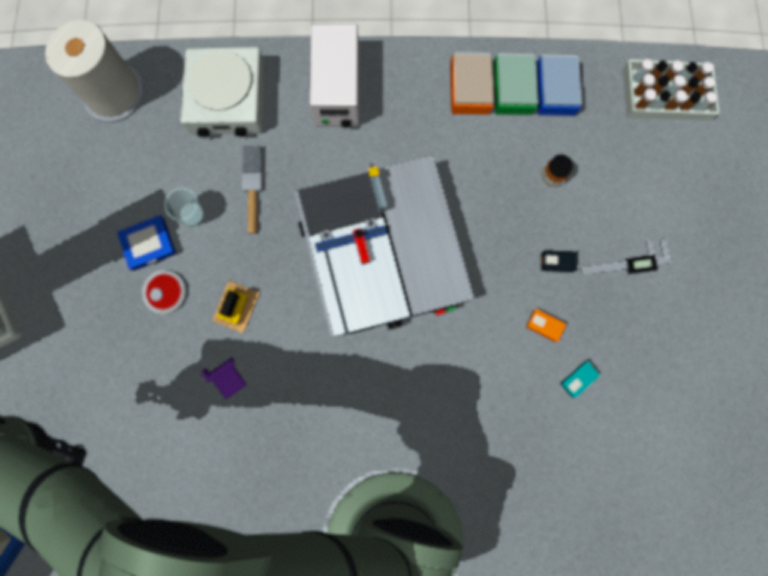

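View pics/s0.png

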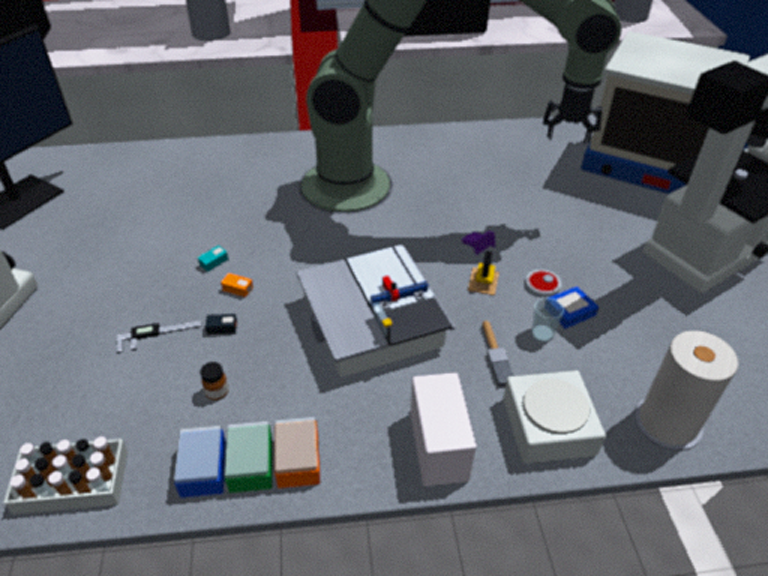

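The top view shows the saw around (390,245)/1.5, the amber block at (547,325)/1.5, the yellow shoe at (235,305)/1.5 and the red stop at (362,245)/1.5. I'll enlarge these next.

```bash
python3 - <<'E'
from h import *
im=cv2.imread('pics/raw_t0.png')
save(im,'c1.png',(190,95,330,230),5.5 if 0 else 4.4)
a=cv2.resize(im[180:230,130:180],None,fx=8,fy=8,interpolation=cv2.INTER_CUBIC)
b=cv2.resize(im[195:245,340:390],None,fx=8,fy=8,interpolation=cv2.INTER_CUBIC)
cv2.imwrite('pics/c2.png',np.hstack([a,b]))
E
```

```text
(no output)
```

View pics/c1.png

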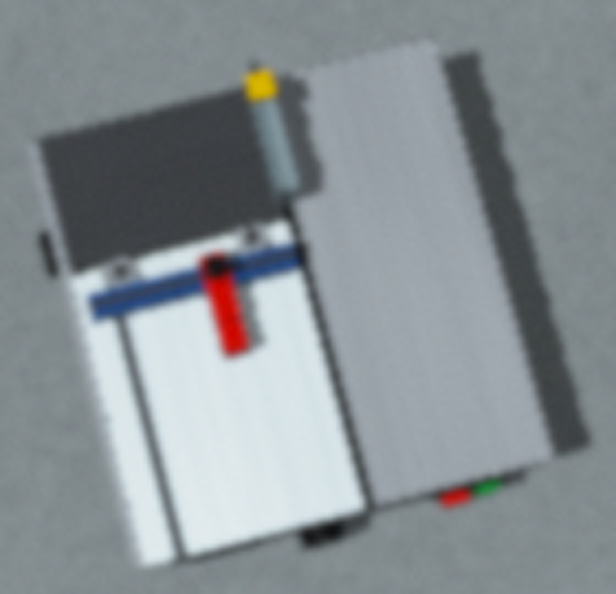

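View pics/c2.png

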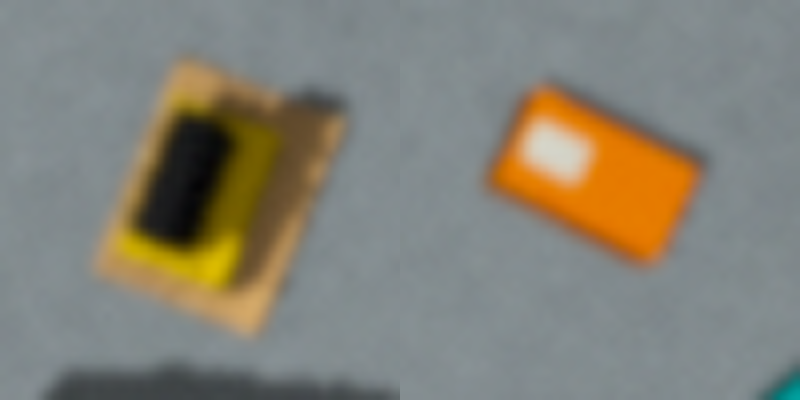

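```bash
cat >> h.py <<'E'
from scipy.optimize import least_squares
def fitpose(P,L):  # planar rigid fit: local L (n,2) -> world P (n,2)
    f=lambda q:((np.array(L)@np.array([[np.cos(q[2]),np.sin(q[2])],[-np.sin(q[2]),np.cos(q[2])]])+q[:2])-P).ravel()
    best=min((least_squares(f,[P[:,0].mean(),P[:,1].mean(),a]) for a in(-2,-.7,0,.7,2)),key=lambda r:r.cost)
    return best.x,np.abs(best.fun).max()
E
python3 - <<'E'
from h import *
np.set_printoptions(precision=4,suppress=True)
c1=lambda p:np.array(p)/4.4+[190,95]
A=lambda p:np.array(p)/8+[130,180]; B=lambda p:(np.array(p)-[400,0])/8+[340,195]
P=px2w('top',c1([(40,140),(435,40),(553,457),(142,566)]),.09)
q,e=fitpose(P[:,:2],[(.17,.14),(.17,-.14),(-.13,-.14),(-.13,.14)]); print('saw',q,e)
ax=np.array([np.cos(q[2]),np.sin(q[2])]); ay=np.array([-ax[1],ax[0]])
loc=lambda W:np.c_[(W[:,:2]-q[:2])@ax,(W[:,:2]-q[:2])@ay]
print('fence face(z.112)',loc(px2w('top',c1([(97,318),(300,265)]),.112)))
print('fence back',loc(px2w('top',c1([(92,297),(297,246)]),.112)))
print('stop TL,BL,BR',loc(px2w('top',c1([(203,262),(228,356),(251,350)]),.12)))
print('stop right foot of shadow side',loc(px2w('top',c1([(240,300),(251,350)]),.12)))
F=px2w('top',A([(185,60),(345,118),(258,335),(95,270)]),.004)
print('rest',fitpose(F[:,:2],[(.045,.035),(.045,-.035),(-.045,-.035),(-.045,.035)]),F)
print('handle top TL,BL',px2w('top',A([(180,112),(135,235)]),.088))
print('sole',px2w('top',A([(118,258),(230,290),(280,130)]),.036))
W=px2w('top',B([(538,85),(705,165),(650,265),(488,182)]),.03)
print('block',fitpose(W[:,:2],[(.02,.035),(.02,-.035),(-.02,-.035),(-.02,.035)]),W)
E
```

```text
saw [0.5659 0.0138 0.2509] 0.002115116017770896
fence face(z.112) [[ 0.034   0.1294]
 [ 0.035  -0.0086]]
fence back [[ 0.0485  0.1292]
 [ 0.048  -0.01  ]]
stop TL,BL,BR [[ 0.0512  0.053 ]
 [-0.0135  0.0526]
 [-0.0134  0.0372]]
stop right foot of shadow side [[ 0.0205  0.0358]
 [-0.0134  0.0372]]
rest (array([ 0.4719,  0.3238, -0.3686]), np.float64(0.001695117433104909)) [[0.5248 0.3391 0.004 ]
 [0.5019 0.276  0.004 ]
 [0.4179 0.308  0.004 ]
 [0.4429 0.3722 0.004 ]]
handle top TL,BL [[0.4926 0.3234 0.088 ]
 [0.4474 0.3389 0.088 ]]
sole [[0.4443 0.3563 0.036 ]
 [0.4322 0.3132 0.036 ]
 [0.493  0.2956 0.036 ]]
block (array([ 0.4287, -0.3101, -0.4823]), np.float64(0.002572614380766114)) [[ 0.463  -0.2889  0.03  ]
 [ 0.4318 -0.3529  0.03  ]
 [ 0.3938 -0.3301  0.03  ]
 [ 0.4261 -0.2684  0.03  ]]
```

Request:
drive_tool(
  commands=[
    [24,-40,5,0,0,-0.9,-1],
    [24,-40,5,0,0,-0.9,-1],
    [24,-40,5,0,0,-0.9,-1],
    [24,-40,5,0,0,-0.9,-1],
    [24,-40,5,0,0,-0.9,-1],
    [24,-40,5,0,0,-0.9,-1],
    [24,-40,5,0,0,-0.9,-1],
    [24,-40,5,0,0,-0.9,-1],
    [24,-40,5,0,0,-0.9,-1],
    [24,-40,5,0,0,-0.9,-1],
    [24,-40,5,0,0,-0.9,-1],
    [24,-40,5,0,0,-0.9,-1],
  ],
)

```text
clock: 1.1
tool_pos: [0.4508, 0.1837, 0.3071]
ee_rot: [1.832, 2.55, 0.0]
force: [1.0, -1.3, -0.4]
width: 1.001
```

Request:
drive_tool(
  commands=[
    [-1,-25,0,0,0,-0.4,-1],
    [-1,-25,0,0,0,-0.4,-1],
    [-1,-25,0,0,0,-0.5,-1],
    [-2,-49.9,-14,0,0,-0.81,-1],
    [-2,-49.9,-14,0,0,-0.81,-1],
    [-2,-49.9,-14,0,0,-0.81,-1],
    [-2,-49.9,-14,0,0,-0.81,-1],
    [-2,-49.9,-14,0,0,-0.81,-1],
    [-2,-49.9,-14,0,0,-0.81,-1],
    [-2,-49.9,-14,0,0,-0.81,-1],
    [-2,-49.9,-14,0,0,-0.81,-1],
    [-2,-49.9,-14,0,0,-0.81,-1],
  ],
)

```text
clock: 2.1
tool_pos: [0.4287, -0.2884, 0.1739]
ee_rot: [-2.684, -1.631, 0.0]
force: [1.5, 0.5, 0.6]
width: 0.999
```

```bash
python3 - <<'E'
from h import *
o=sensors.get_obs(); p=o['tool_pos']; r=o['ee_rot']; print(p,r,2*np.arctan2(r[1],r[0])-np.pi/2, o['qpos'])
print((np.array([.4287,-.3101,.03])-p)*100)
E
```

```text
[ 0.42872105 -0.28837139  0.17389415] [-2.68441276e+00 -1.63103541e+00  1.41686753e-04] -6.762011128319607 [ 0.09503982  0.52221677  0.52195778  1.98005362 -0.37976411  0.73591903
  0.36643624]
[-2.10472905e-03 -2.17286070e+00 -1.43894151e+01]
```

Request:
drive_tool(
  commands=[
    [0,0,0,0,0,0,-1],
    [0,0,0,0,0,0,-1],
  ],
)

```text
clock: 2.27
tool_pos: [0.4278, -0.2888, 0.1739]
ee_rot: [-2.688, -1.624, 0.003]
force: [0.4, 1.3, 0.1]
width: 1.0
```

Commanded pose = where it got to. Now go over the block, descend and grip.

Request:
drive_tool(
  commands=[
    [0.1,-2.1,0,0,0,0,-1],
    [0.1,-2.1,-4,0,0,0,-1],
    [0.1,-2.1,-8,0,0,0,-1],
    [0.1,-2.1,-11,0,0,0,-1],
    [0.1,-2.1,-13.5,0,0,0,-1],
    [0.1,-2.1,-14.4,0,0,0,-1],
    [0.1,-2.1,-14.4,0,0,0,0.3],
    [0.1,-2.1,-14.4,0,0,0,0.3],
    [0.1,-2.1,-14.4,0,0,0,0.3],
    [0.1,-2.1,-14.4,0,0,0,0.3],
    [0.1,-2.1,-14.4,0,0,0,0.3],
    [0.1,-2.1,-14.4,0,0,0,0.3],
  ],
  force=40,
)

```text
clock: 3.27
tool_pos: [0.4312, -0.3078, 0.0327]
ee_rot: [2.683, 1.631, 0.002]
force: [-2.0, 2.0, 12.7]
width: 0.458
```

Request:
drive_tool(
  commands=[
    [0,0,3,0,0,0,0.3],
    [0,0,7,0,0,0,0.3],
    [0,0,11,0,0,0,0.3],
    [0,3,15,0,0,0,0.3],
    [3,7,17,0,0,0.1,0.3],
    [6,11,17,0,0,0.2,0.3],
    [8,15,17,0,0,0.3,0.3],
    [10,19,17,0,0,0.4,0.3],
    [12,23,17,0,0,0.5,0.3],
    [12.5,27,17,0,0,0.6,0.3],
    [12.6,30,17,0,0,0.7,0.3],
    [12.6,31.6,17,0,0,0.73,0.3],
  ],
)

```text
clock: 4.27
tool_pos: [0.5569, 0.0115, 0.2021]
ee_rot: [1.916, 2.488, 0.003]
force: [0.4, -0.5, -0.4]
width: 0.458
```

Request:
drive_tool(
  commands=[
    [0,0,0,0,0,0,0.3],
    [0,0,0,0,0,0,0.3],
    [0,0,0,0,0,0,0.3],
  ],
)

```text
clock: 4.52
tool_pos: [0.5563, 0.0081, 0.2018]
ee_rot: [1.926, 2.481, 0.001]
force: [-0.6, -0.8, -1.8]
width: 0.459
```

```bash
python3 - <<'E'
from h import *
o=sensors.get_obs(); p=o['tool_pos']; r=o['ee_rot']; print(p,r,2*np.arctan2(r[1],r[0])-np.pi/2, o['qpos'],o['force'],o['width'])
print((np.array([.5573,.0069,.123])-p)*100)
snap('top','t1.png',(190,80,330,230),4)
E
```

```text
[0.55625002 0.00814383 0.20182581] [1.92557318e+00 2.48105990e+00 7.45655259e-04] 0.2507910954432404 [-0.3751756   0.50437573  0.35175878  1.85210453 -0.22859527  0.82348294
  0.34317411] [-0.55881398 -0.77436062 -1.77812824] 0.4590538193279208
[ 0.10499826 -0.12438259 -7.88258054]
```

View pics/t1.png

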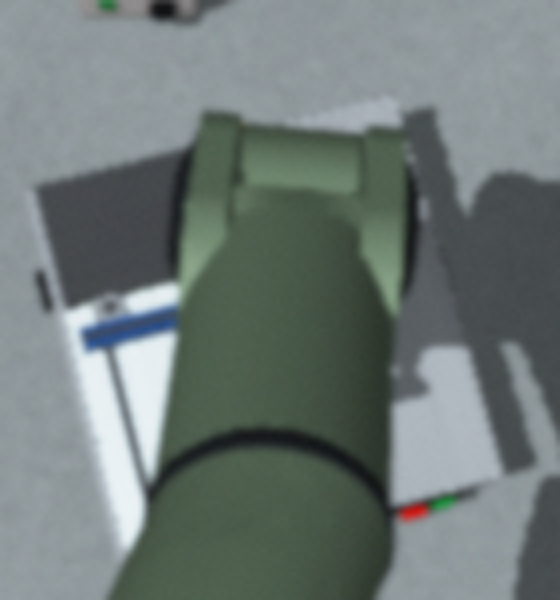

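The top view shows only the wrist over the saw, hiding stop and block (fence end visible at about (130,330)). From here I'll use the scene view. Lowering onto the table.

Request:
drive_tool(
  commands=[
    [0.1,-0.1,-3,0,0,0,0.3],
    [0.1,-0.1,-5.5,0,0,0,0.3],
    [0.1,-0.1,-7,0,0,0,0.3],
    [0.1,-0.1,-7.6,0,0,0,0.3],
    [0.1,-0.1,-7.8,0,0,0,0.3],
    [0.1,-0.1,-7.9,0,0,0,0.3],
    [0.1,-0.1,-7.9,0,0,0,0.3],
  ],
)

```text
clock: 5.15
tool_pos: [0.5571, 0.0062, 0.123]
ee_rot: [1.928, 2.48, -0.0]
force: [-0.3, -0.5, -1.6]
width: 0.457
```

```bash
python3 - <<'E'
from h import *
o=sensors.get_obs(); print(o['tool_pos'],o['force'],o['width'])
snap('scene','s1.png',(220,145,320,245),6)
E
```

```text
[0.55713254 0.006206   0.12298318] [-0.31603532 -0.47271581 -1.57068164] 0.45671470280537196
```

View pics/s1.png

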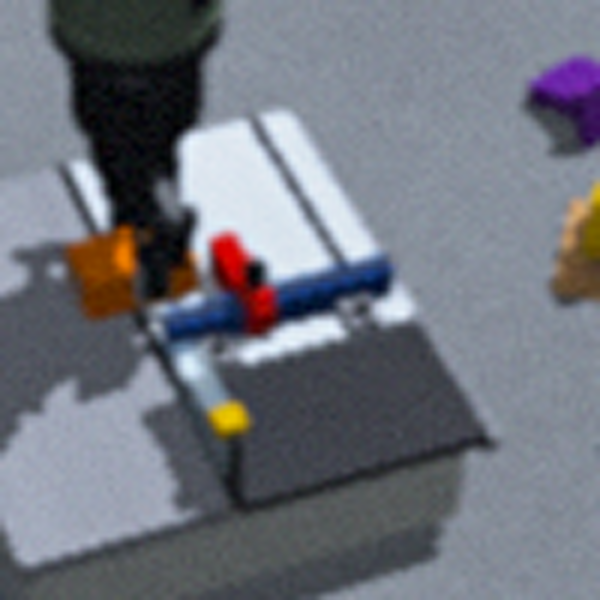

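Scene view: the block is in the jaws on the operator side of the fence, amber from x=70 to 195. The stop is at (245,280), and there is a gap between block and stop. I'll work out the block's end position.

```bash
python3 - <<'E'
from h import *
np.set_printoptions(precision=4,suppress=True)
q=np.array([.5659,.0138,.2509]); ax=np.array([np.cos(q[2]),np.sin(q[2])]); ay=np.array([-ax[1],ax[0]])
loc=lambda W:np.c_[(W[:,:2]-q[:2])@ax,(W[:,:2]-q[:2])@ay]
S=lambda p:np.array(p)/6+[220,145]
print('block top: back-left, front-left, right end',loc(px2w('scene',S([(68,255),(82,275),(196,272)]),.12)))
print('fence top right end front, stop top tip near-right',loc(px2w('scene',S([(165,322),(168,335)]),.112)),loc(px2w('scene',S([(212,240),(240,233),(250,302)]),.12)))
for x in (-.03,.01):
  for y in (-.0395,.0305):
    w=q[:2]+x*ax+y*ay; print(x,y,(w2px('scene',[w[0],w[1],.12])-[220,145])*6)
w=q[:2]-.012*ax+.0365*ay; print('stop tip',(w2px('scene',[w[0],w[1],.12])-[220,145])*6)
E
```

```text
block top: back-left, front-left, right end [[-0.0173 -0.0447]
 [ 0.0016 -0.0426]
 [ 0.0228  0.0203]]
fence top right end front, stop top tip near-right [[ 0.0475 -0.0083]
 [ 0.058  -0.0103]] [[0.0007 0.0388]
 [0.0009 0.0565]
 [0.0571 0.0404]]
-0.03 -0.0395 [[ 69.3947 238.966 ]]
-0.03 0.0305 [[180.3823 210.5469]]
0.01 -0.0395 [[ 91.8401 283.0576]]
0.01 0.0305 [[204.4896 253.6313]]
stop tip [[200.5848 227.3089]]
```

Request:
drive_tool(
  commands=[
    [0,0,-0.1,0,0,0,0.3],
    [0,0,-0.15,0,0,0,0.3],
    [0,0,-0.2,0,0,0,0.3],
    [0,0,-0.2,0,0,0,0.3],
  ],
)

```text
clock: 5.53
tool_pos: [0.5578, 0.0066, 0.1226]
ee_rot: [1.927, 2.48, 0.003]
force: [-15.0, -2.0, 43.9]
width: 0.46
```

Request:
drive_tool(
  commands=[
    [0,0,0.17,0,0,0,0.3],
    [-0.1,0.4,0.17,0,0,0,0.3],
    [-0.15,0.6,0.17,0,0,0,0.3],
    [-0.2,0.75,0.17,0,0,0,0.3],
    [-0.2,0.75,0.17,0,0,0,0.3],
  ],
  force=25,
)

```text
clock: 5.95
tool_pos: [0.5563, 0.0142, 0.1227]
ee_rot: [1.925, 2.479, 0.002]
force: [1.1, -5.2, 11.7]
width: 0.46
```

Request:
drive_tool(
  commands=[
    [0,0,0.04,0,0,0,0.3],
    [-0.02,0.1,0.04,0,0,0,0.3],
    [-0.02,0.1,0.04,0,0,0,0.3],
  ],
)

```text
clock: 6.2
tool_pos: [0.5558, 0.0154, 0.1227]
ee_rot: [1.926, 2.48, 0.001]
force: [0.8, -4.7, 9.3]
width: 0.463
```

Request:
drive_tool(
  commands=[
    [-0.03,0.1,0,0,0,0,0.3],
    [-0.05,0.2,0,0,0,0,0.3],
    [-0.05,0.2,0,0,0,0,0.3],
  ],
)

```text
clock: 6.45
tool_pos: [0.5553, 0.0173, 0.1227]
ee_rot: [1.926, 2.48, 0.001]
force: [2.0, -5.0, 8.7]
width: 0.461
```

```bash
python3 - <<'E'
from h import *
o=sensors.get_obs(); print(o['tool_pos'],o['force'],o['ft_torque'],o['width'])
snap('scene','s2.png',(230,160,290,220),10)
E
```

```text
[0.55527991 0.01733261 0.12270731] [ 1.99988184 -5.02472008  8.65314698] [-0.99164576 -0.21912364 -0.00814221] 0.4608497599671029
```

View pics/s2.png

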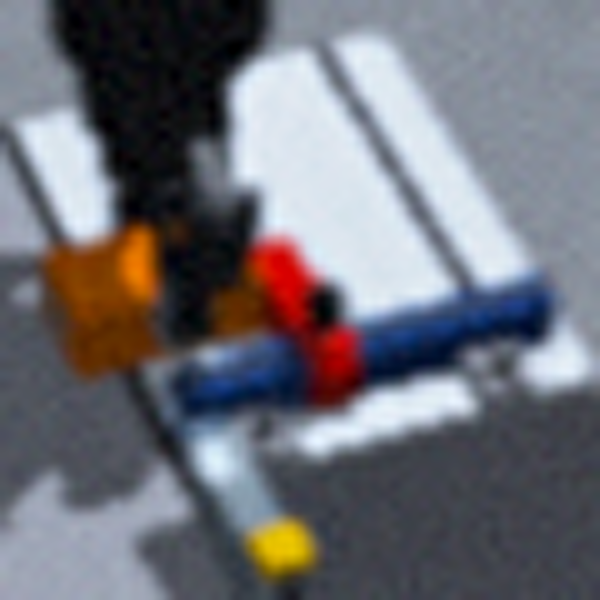

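The block's right end (x≈262) now appears to reach the red stop (x≈258). I'll check by advancing gently and watching the force.

Request:
drive_tool(
  commands=[
    [-0.03,0.1,0.03,0,0,0,0.3],
    [-0.03,0.1,0.03,0,0,0,0.3],
  ],
)

```text
clock: 6.67
tool_pos: [0.5551, 0.0176, 0.1228]
ee_rot: [1.926, 2.478, 0.0]
force: [4.5, -9.4, 1.6]
width: 0.459
```

Request:
drive_tool(
  commands=[
    [-0.03,0.1,0,0,0,0,0.3],
    [-0.03,0.1,0,0,0,0,0.3],
  ],
)

```text
clock: 6.83
tool_pos: [0.5551, 0.0177, 0.1229]
ee_rot: [1.926, 2.477, -0.0]
force: [6.6, -13.4, 0.2]
width: 0.46
```

Request:
drive_tool(
  commands=[
    [-0.03,0.1,0,0,0,0,0.3],
    [-0.03,0.1,0,0,0,0,0.3],
  ],
)

```text
clock: 7.0
tool_pos: [0.555, 0.0178, 0.1229]
ee_rot: [1.927, 2.475, -0.001]
force: [7.2, -19.4, -1.4]
width: 0.46
```

Request:
drive_tool(
  commands=[
    [0.04,-0.2,0,0,0,0,0.3],
    [0.04,-0.2,0,0,0,0,-0.28],
    [0.04,-0.2,0,0,0,0,-0.28],
    [0.04,-0.2,0,0,0,0,-0.28],
    [0.04,-0.2,0,0,0,0,-0.28],
  ],
)

```text
clock: 7.42
tool_pos: [0.5539, 0.0193, 0.1223]
ee_rot: [-1.925, -2.482, 0.0]
force: [0.1, 0.1, -0.2]
width: 0.64
```

Request:
drive_tool(
  commands=[
    [0,0,3,0,0,0,-0.28],
    [0,0,5.5,0,0,0,-0.28],
    [-3,-1,6,0,0,0,1],
    [-5.7,-1.9,6,0,0,0,1],
    [-5.7,-1.9,6,0,0,0,1],
    [-5.7,-1.9,5,0,0,0,1],
    [-5.7,-1.9,3,0,0,0,1],
    [-5.7,-1.9,1.2,0,0,0,1],
    [-5.7,-1.9,0.5,0,0,0,1],
    [-5.7,-1.9,0.3,0,0,0,1],
  ],
)

```text
clock: 8.25
tool_pos: [0.4967, 0.0001, 0.1236]
ee_rot: [-1.925, -2.481, 0.003]
force: [-0.9, 0.6, -0.0]
width: 0.003
```

Request:
drive_tool(
  commands=[
    [1.0,0.25,0,0,0,0,1],
    [1.94,0.5,0,0,0,0,1],
    [2.5,0.65,0,0,0,0,1],
    [3.0,0.77,0,0,0,0,1],
    [3.4,0.87,0,0,0,0,1],
    [3.8,0.97,0,0,0,0,1],
    [4.1,1.05,0,0,0,0,1],
    [4.1,1.05,0,0,0,0,1],
  ],
)

```text
clock: 8.92
tool_pos: [0.5386, 0.0106, 0.1254]
ee_rot: [1.926, 2.482, 0.001]
force: [-0.5, 0.1, 0.1]
width: -0.001
```

Request:
drive_tool(
  commands=[
    [0.1,0.03,0,0,0,0,1],
    [0.2,0.05,0,0,0,0,1],
    [0.3,0.08,0,0,0,0,1],
    [0.3,0.08,0,0,0,0,1],
  ],
)

```text
clock: 9.25
tool_pos: [0.5411, 0.0112, 0.1253]
ee_rot: [-1.926, -2.482, 0.0]
force: [-0.5, -0.2, 0.4]
width: 0.0
```

Request:
drive_tool(
  commands=[
    [0.1,0.03,0,0,0,0,1],
    [0.2,0.05,0,0,0,0,1],
    [0.2,0.05,0,0,0,0,1],
  ],
)

```text
clock: 9.5
tool_pos: [0.5432, 0.0117, 0.1254]
ee_rot: [1.926, 2.482, 0.0]
force: [-1.1, -0.3, 0.7]
width: 0.003
```

Request:
drive_tool(
  commands=[
    [0.1,0.03,0,0,0,0,1],
    [0.2,0.05,0,0,0,0,1],
    [0.2,0.05,0,0,0,0,1],
  ],
)

```text
clock: 9.75
tool_pos: [0.5453, 0.0122, 0.1254]
ee_rot: [1.926, 2.482, 0.0]
force: [-1.3, -0.8, 0.3]
width: -0.002
```

Request:
drive_tool(
  commands=[
    [0.1,0.03,0,0,0,0,1],
    [0.2,0.05,0,0,0,0,1],
    [0.2,0.05,0,0,0,0,1],
  ],
)

```text
clock: 10.0
tool_pos: [0.5473, 0.0127, 0.1254]
ee_rot: [1.926, 2.482, 0.0]
force: [-0.5, -0.3, -0.6]
width: 0.002
```

```bash
python3 - <<'E'
from h import *
o=sensors.get_obs(); print(o['tool_pos'],o['force'],o['ft_torque'],o['width'])
snap('scene','s3.png',(230,160,290,220),10)
E
```

```text
[0.54728936 0.01272259 0.12535513] [-0.4900416  -0.31536376 -0.60770537] [-0.03646904  0.02348932 -0.01328002] 0.0023279916836223013
```

View pics/s3.png

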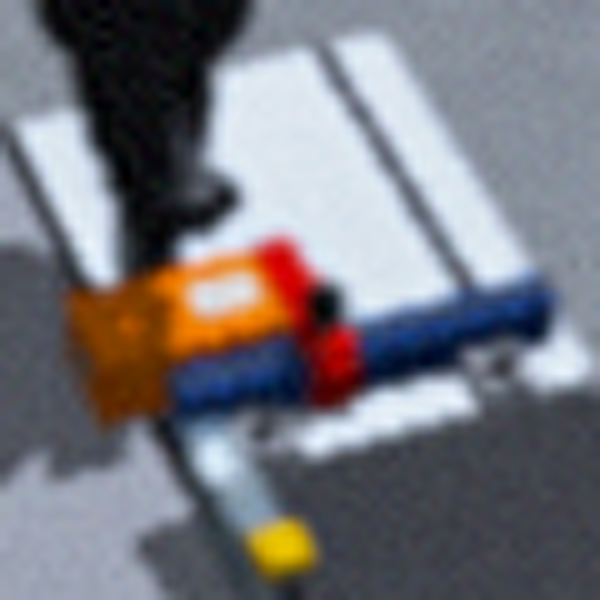

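The block now lies beside the stop (its right end at x≈265–300) and almost at the fence, with the stop unmoved. I'll continue until it touches the fence.

Request:
drive_tool(
  commands=[
    [0.1,0.03,0,0,0,0,1],
    [0.2,0.05,0,0,0,0,1],
    [0.2,0.05,0,0,0,0,1],
  ],
)

```text
clock: 10.3
tool_pos: [0.5484, 0.0128, 0.1253]
ee_rot: [-1.926, -2.481, 0.002]
force: [-5.7, -2.7, 3.9]
width: -0.002
```

Request:
drive_tool(
  commands=[
    [0.1,0.03,0,0,0,0,1],
    [0.2,0.05,0,0,0,0,1],
    [0.2,0.05,0,0,0,0,1],
  ],
)

```text
clock: 10.55
tool_pos: [0.5487, 0.0129, 0.1251]
ee_rot: [-1.925, -2.478, 0.006]
force: [-18.2, -4.4, 14.2]
width: 0.001
```

Request:
drive_tool(
  commands=[
    [0.1,0.03,0,0,0,0,1],
    [0.1,0.03,0,0,0,0,1],
  ],
)

```text
clock: 10.72
tool_pos: [0.5488, 0.0129, 0.1251]
ee_rot: [-1.924, -2.477, 0.008]
force: [-24.5, -5.5, 20.1]
width: -0.0
```

Request:
drive_tool(
  commands=[
    [-1.9,-0.5,0,0,0,0,1],
    [-1.9,-0.5,4,0,0,0,1],
    [0,-3,6,0,0,0,1],
    [3,-5,6,0,0,0,1],
    [4.1,-6.0,5.5,0,0,0,1],
    [4.1,-6.0,3,0,0,0,1],
    [4.1,-6.0,0.8,0,0,0,1],
    [4.1,-6.0,0,0,0,0,1],
    [4.1,-6.0,0,0,0,0,1],
  ],
)

```text
clock: 11.47
tool_pos: [0.5921, -0.0459, 0.1237]
ee_rot: [-1.924, -2.48, 0.003]
force: [-0.4, -0.0, 0.1]
width: 0.001
```

Request:
drive_tool(
  commands=[
    [-0.2,0.8,0,0,0,0,1],
    [-0.4,1.5,0,0,0,0,1],
    [-0.4,1.5,0,0,0,0,1],
  ],
)

```text
clock: 11.72
tool_pos: [0.5893, -0.0286, 0.1265]
ee_rot: [1.923, 2.484, 0.003]
force: [0.5, 1.0, -0.2]
width: -0.002
```

Request:
drive_tool(
  commands=[
    [-0.05,0.2,0,0,0,0,1],
    [-0.05,0.2,0,0,0,0,1],
  ],
)

```text
clock: 11.88
tool_pos: [0.5888, -0.0284, 0.1261]
ee_rot: [1.925, 2.482, 0.001]
force: [-1.5, -0.4, 0.1]
width: 0.0
```

Request:
drive_tool(
  commands=[
    [-0.03,0.1,0,0,0,0,1],
    [-0.03,0.1,0,0,0,0,1],
  ],
)

```text
clock: 12.05
tool_pos: [0.5883, -0.0279, 0.1256]
ee_rot: [1.926, 2.482, 0.0]
force: [-0.9, 0.1, -0.1]
width: 0.002
```

Request:
drive_tool(
  commands=[
    [-0.03,0.1,0,0,0,0,1],
    [-0.03,0.1,0,0,0,0,1],
  ],
)

```text
clock: 12.22
tool_pos: [0.5879, -0.027, 0.1254]
ee_rot: [-1.926, -2.482, -0.0]
force: [-0.1, -0.8, 0.8]
width: 0.001
```

Request:
drive_tool(
  commands=[
    [-0.03,0.1,0,0,0,0,1],
    [-0.03,0.1,0,0,0,0,1],
  ],
)

```text
clock: 12.38
tool_pos: [0.5877, -0.0262, 0.1254]
ee_rot: [1.926, 2.482, -0.0]
force: [0.5, -1.0, 0.1]
width: -0.002
```

Request:
drive_tool(
  commands=[
    [-0.03,0.1,0,0,0,0,1],
    [-0.05,0.2,0,0,0,0,1],
    [-0.05,0.2,0,0,0,0,1],
  ],
)

```text
clock: 12.63
tool_pos: [0.5875, -0.026, 0.1256]
ee_rot: [1.926, 2.479, -0.002]
force: [2.5, -11.4, 0.5]
width: 0.001
```

Request:
drive_tool(
  commands=[
    [-0.03,0.1,0,0,0,0,1],
    [-0.05,0.2,0,0,0,0,1],
    [-0.05,0.2,0,0,0,0,1],
  ],
)

```text
clock: 12.88
tool_pos: [0.5874, -0.0258, 0.1258]
ee_rot: [1.927, 2.476, -0.003]
force: [4.6, -19.7, -1.1]
width: 0.0
```

Request:
drive_tool(
  commands=[
    [-0.03,0.1,0,0,0,0,1],
    [-0.03,0.1,0,0,0,0,1],
  ],
)

```text
clock: 13.05
tool_pos: [0.5872, -0.0258, 0.1259]
ee_rot: [1.927, 2.474, -0.004]
force: [5.3, -25.2, -1.1]
width: -0.0
```

Request:
drive_tool(
  commands=[
    [0.3,-1.2,0,0,0,0,1],
    [0.3,-1.2,4,0,0,0,1],
    [0.3,-1.2,8,0,0,0,1],
    [-1,2,11,0,0,0.1,0],
    [-2,6,12,0,0,0.2,-1],
    [-3.5,10,12,0,0,0.3,-1],
    [-5,14,12,0,0,0.42,-1],
    [-6.5,18,12,0,0,0.54,-1],
    [-8,22,12,0,0,0.66,-1],
    [-9.3,26,12,0,0,0.78,-1],
    [-10.5,30,12,0,0,0.9,-1],
    [-11.5,33.5,12,0,0,0.975,-1],
  ],
)

```text
clock: 14.05
tool_pos: [0.4713, 0.3122, 0.2457]
ee_rot: [-0.528, -3.097, -0.001]
force: [0.8, 0.2, 0.7]
width: 0.997
```

Request:
drive_tool(
  commands=[
    [-0.4,1.4,0,0,0,0,-1],
    [-0.4,1.4,0,0,0,0,-1],
    [-0.4,1.4,0,0,0,0,-1],
  ],
)

```text
clock: 14.3
tool_pos: [0.4681, 0.3249, 0.2451]
ee_rot: [-0.538, -3.095, 0.001]
force: [0.6, -0.9, -0.3]
width: 1.0
```

```bash
python3 - <<'E'
from h import *
o=sensors.get_obs(); p=o['tool_pos']; r=o['ee_rot']; print(p,r,(2*np.arctan2(r[1],r[0])-np.pi/2)%np.pi, o['qpos'],o['force'],o['width'])
print((np.array([.468,.3235,.068])-p)*100)
snap('top','t2.png',(190,95,330,230),4.4)
E
```

```text
[0.46805543 0.3248857  0.24512781] [-5.37675242e-01 -3.09486088e+00  6.29811166e-04] 1.2267668727682608 [-0.76836009  0.44757602  0.07918897  1.76454992 -0.04270055  0.93167432
  0.5553227 ] [ 0.55826177 -0.88993789 -0.30826049] 0.9995339986667326
[-5.54290159e-03 -1.38570097e-01 -1.77127807e+01]
```

View pics/t2.png

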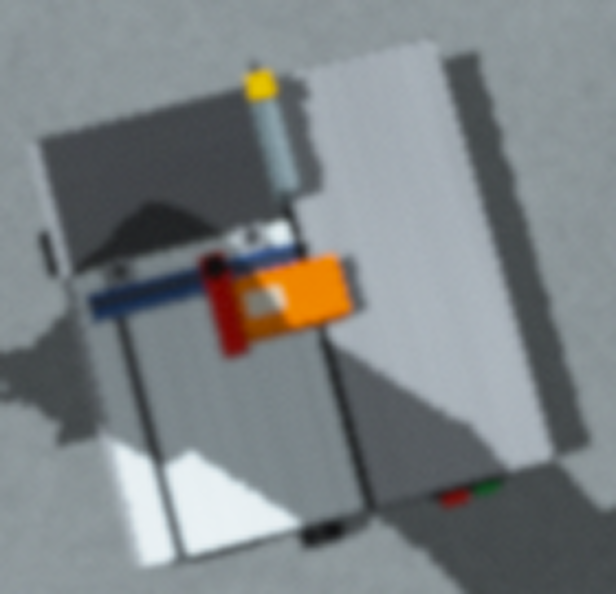

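The block sits flush in the corner of fence and stop: its corners are at about (342,254), (356,314) and (245,343). The stop is still at (228,356). Gripping the shoe next.

Request:
drive_tool(
  commands=[
    [0,-0.1,-4,0,0,0,-1],
    [0,-0.1,-8,0,0,0,-1],
    [0,-0.1,-12,0,0,0,-1],
    [0,-0.1,-15,0,0,0,-1],
    [0,-0.1,-17,0,0,0,-1],
    [0,-0.1,-17.7,0,0,0,-1],
    [0,-0.1,-17.7,0,0,0,1],
    [0,-0.1,-17.7,0,0,0,1],
    [0,-0.1,-17.7,0,0,0,1],
    [0,-0.1,-17.7,0,0,0,1],
    [0,-0.1,-17.7,0,0,0,1],
    [0,-0.1,-17.7,0,0,0,1],
  ],
  force=80,
)

```text
clock: 15.35
tool_pos: [0.4688, 0.3239, 0.0695]
ee_rot: [0.539, 3.094, 0.002]
force: [-1.2, -1.6, 10.8]
width: 0.201
```

```bash
python3 - <<'E'
from h import *
np.set_printoptions(precision=4,suppress=True)
o=sensors.get_obs(); print(o['tool_pos'],o['force'],o['width']*85)
q=np.array([.5659,.0138,.2509]); ax=np.array([np.cos(q[2]),np.sin(q[2])]); ay=np.array([-ax[1],ax[0]])
W=px2w('top',np.array([(342,254),(356,314),(245,343)])/4.4+[190,95],.12)
print(np.c_[(W[:,:2]-q[:2])@ax,(W[:,:2]-q[:2])@ay])
E
```

```text
[0.4688 0.3239 0.0695] [-1.22   -1.5984 10.7794] 17.12209893343312
[[ 0.0337 -0.0367]
 [-0.0074 -0.0352]
 [-0.0079  0.0397]]
```

Request:
drive_tool(
  commands=[
    [0,0,2,0,0,0,1],
    [0,0,5,0,0,0,1],
    [0,0,9,0,0,0,1],
    [0,0,13,0,0,0,1],
    [1,-3,16,0,0,0.1,1],
    [2,-6.5,17,0,0,0.2,1],
    [3.2,-10,17,0,0,0.3,1],
    [4.5,-13.7,17,0,0,0.4,1],
    [5.8,-17.4,17,0,0,0.5,1],
    [7.1,-21,17,0,0,0.595,1],
    [8.4,-24.7,17,0,0,0.595,1],
    [9.4,-28,17,0,0,0.595,1],
  ],
  force=100,
)

```text
clock: 16.35
tool_pos: [0.5629, 0.0408, 0.2388]
ee_rot: [-0.391, 3.116, -0.0]
force: [0.3, 0.2, -0.8]
width: 0.2
```

Request:
drive_tool(
  commands=[
    [0.9,-2.2,0,0,0,0,1],
    [0.9,-2.2,0,0,0,0,1],
    [0.9,-2.2,0,0,0,0,1],
  ],
)

```text
clock: 16.6
tool_pos: [0.5715, 0.02, 0.2386]
ee_rot: [-0.388, 3.117, -0.0]
force: [1.1, 0.8, -1.1]
width: 0.202
```

```bash
python3 - <<'E'
from h import *
np.set_printoptions(precision=4,suppress=True)
o=sensors.get_obs(); p=o['tool_pos']; r=o['ee_rot']; print(p,r,(2*np.arctan2(r[1],r[0])-np.pi/2)%np.pi, o['qpos'],o['force'],o['ft_torque'],o['width'])
print((np.array([.5717,.0215,.1715])-p)*100)
snap('scene','s4.png',(225,120,305,210),6.6)
E
```

```text
[0.5715 0.02   0.2386] [-0.3877  3.1174 -0.0005] 1.8182668471165333 [-0.1381  0.4566 -0.0008  1.7632  0.0008  0.9215  1.6789] [ 1.0827  0.8488 -1.1166] [ 0.029   0.0095 -0.0118] 0.20229810556828398
[ 0.0177  0.1538 -6.7064]
```

View pics/s4.png

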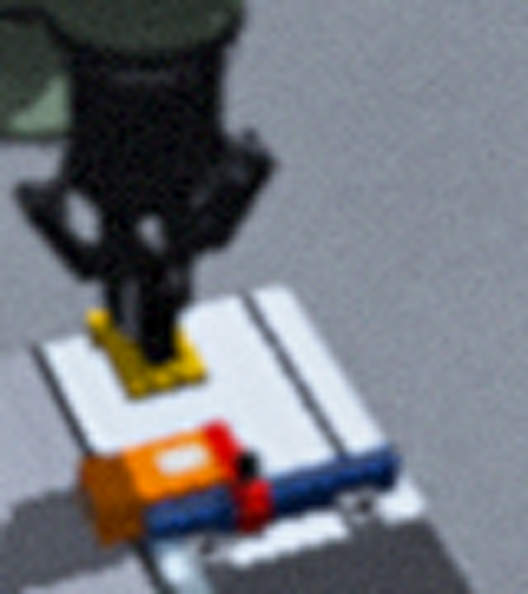

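The shoe hangs level in the jaws, toe to the fence, with toe corners at about (135,397) and (206,379). The block lies flush in the corner. I'll check the shoe's position in the grip.

```bash
python3 - <<'E'
from h import *
np.set_printoptions(precision=4,suppress=True)
p=sensors.get_obs()['tool_pos']; a=.2475
ax=np.array([np.cos(a),np.sin(a)]); ay=np.array([-ax[1],ax[0]])
def proj(x,y,z): w=p[:2]+x*ax+y*ay; return (w2px('scene',[w[0],w[1],p[2]+z])-[225,120])[0]*6.6
for n,x,z in(('toe bottom',.032,-.0435),('toe top',.032,-.0335),('rear top',-.032,-.0335)): print(n,proj(x,-.022,z),proj(x,.022,z))
# block top corners check
q=np.array([.5659,.0138]); a=.2509; ax=np.array([np.cos(a),np.sin(a)]); ay=np.array([-ax[1],ax[0]])
for x,y in((.034,-.0335),(-.006,-.0335),(-.006,.0365)):
    w=q+x*ax+y*ay; print('blk',x,y,(w2px('scene',[w[0],w[1],.12])-[225,120])[0]*6.6)
E
```

```text
toe bottom [127.3294 395.4326] [208.6848 374.901 ]
toe top [127.1267 380.736 ] [208.8688 360.2207]
rear top [ 84.8463 302.8625] [164.5765 283.5123]
blk 0.034 -0.0335 [ 94.0933 503.4241]
blk -0.006 -0.0335 [ 68.7153 453.9949]
blk -0.006 0.0365 [191.6469 422.1404]
```

Request:
drive_tool(
  commands=[
    [-0.1,0.1,-2.5,0,0,0,1],
    [-0.1,0.1,-4.5,0,0,0,1],
    [-0.1,0.1,-6,0,0,0,1],
    [-0.1,0.1,-6.8,0,0,0,1],
    [-0.1,0.1,-6.8,0,0,0,1],
  ],
)

```text
clock: 17.07
tool_pos: [0.5695, 0.0235, 0.1691]
ee_rot: [0.394, -3.114, -0.0]
force: [-0.7, -0.1, -1.1]
width: 0.2
```

Request:
drive_tool(
  commands=[
    [0.2,0.05,0,0,0,0,1],
    [0.4,0.1,0,0,0,0,1],
    [0.5,0.13,0,0,0,0,1],
    [0.5,0.13,0,0,0,0,1],
  ],
)

```text
clock: 17.4
tool_pos: [0.576, 0.024, 0.1711]
ee_rot: [-0.392, 3.116, 0.0]
force: [-0.7, 0.3, -0.5]
width: 0.197
```

Request:
drive_tool(
  commands=[
    [0.1,0.03,0,0,0,0,1],
    [0.2,0.05,0,0,0,0,1],
    [0.2,0.05,0,0,0,0,1],
  ],
)

```text
clock: 17.65
tool_pos: [0.5776, 0.0243, 0.1705]
ee_rot: [-0.392, 3.117, 0.0]
force: [0.1, -0.5, -1.9]
width: 0.199
```

Request:
drive_tool(
  commands=[
    [0.1,0.03,0,0,0,0,1],
    [0.2,0.05,0,0,0,0,1],
    [0.2,0.05,0,0,0,0,1],
  ],
)

```text
clock: 17.9
tool_pos: [0.5796, 0.0249, 0.1703]
ee_rot: [-0.392, 3.117, 0.0]
force: [-0.1, 0.4, -1.2]
width: 0.194
```

Request:
drive_tool(
  commands=[
    [0.1,0.03,-0.1,0,0,0,1],
    [0.2,0.05,-0.2,0,0,0,1],
    [0.3,0.08,-0.3,0,0,0,1],
    [0.3,0.08,-0.3,0,0,0,1],
  ],
)

```text
clock: 18.23
tool_pos: [0.5824, 0.0255, 0.1676]
ee_rot: [0.392, -3.117, 0.0]
force: [-3.4, -0.7, 7.0]
width: 0.197
```

Request:
drive_tool(
  commands=[
    [0.1,0.03,-0.1,0,0,0,1],
    [0.15,0.04,-0.15,0,0,0,1],
    [0.15,0.04,-0.15,0,0,0,1],
  ],
)

```text
clock: 18.48
tool_pos: [0.5828, 0.0256, 0.1675]
ee_rot: [0.391, -3.115, 0.0]
force: [-21.5, -2.0, 41.5]
width: 0.199
```

Request:
drive_tool(
  commands=[
    [0,0,0.13,0,0,0,1],
    [0,0,0.13,0,0,0,1],
  ],
)

```text
clock: 18.65
tool_pos: [0.5835, 0.0258, 0.1676]
ee_rot: [0.392, -3.116, 0.0]
force: [-9.4, -2.0, 17.8]
width: 0.201
```

Request:
drive_tool(
  commands=[
    [0.1,0.03,0,0,0,0,1],
    [0.1,0.03,0,0,0,0,1],
  ],
)

```text
clock: 18.82
tool_pos: [0.5837, 0.0259, 0.1676]
ee_rot: [0.391, -3.114, 0.001]
force: [-15.1, -2.8, 20.8]
width: 0.195
```

Request:
drive_tool(
  commands=[
    [0.1,0.03,0,0,0,0,1],
    [0.1,0.03,0,0,0,0,1],
  ],
)

```text
clock: 18.98
tool_pos: [0.584, 0.0259, 0.1676]
ee_rot: [0.391, -3.113, 0.001]
force: [-21.4, -3.5, 27.2]
width: 0.196
```

Request:
drive_tool(
  commands=[
    [0.05,0.01,0.06,0,0,0,1],
    [0.05,0.01,0.06,0,0,0,1],
  ],
)

```text
clock: 19.15
tool_pos: [0.5841, 0.0259, 0.1677]
ee_rot: [0.391, -3.112, 0.001]
force: [-19.8, -2.7, 20.4]
width: 0.198
```

```bash
python3 - <<'E'
from h import *
np.set_printoptions(precision=4,suppress=True)
o=sensors.get_obs(); print(o['tool_pos'],o['ee_rot'],o['force'],o['ft_torque'])
snap('scene','s5.png',(230,140,290,210),8.5)
E
```

```text
[0.5841 0.0259 0.1677] [ 0.3908 -3.1118  0.0008] [-19.8247  -2.7151  20.4356] [-0.9058  4.7891  0.2101]
```

View pics/s5.png

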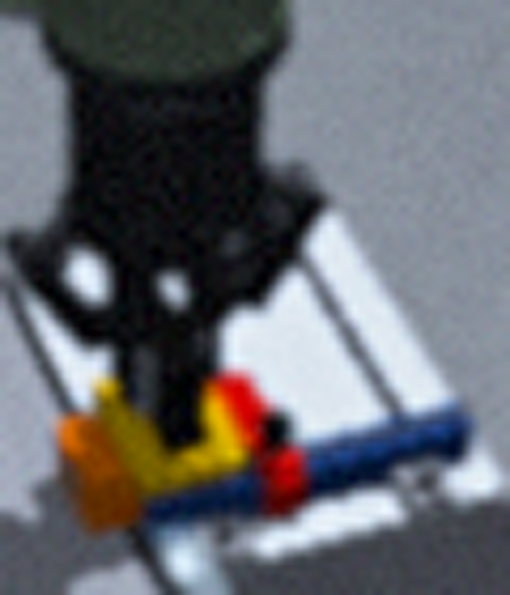

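Ratio of forward to downward force is now about 1, well above the sole-friction ratio of about 0.5 seen earlier, so the heel is on the block. The picture shows the sole on the block, the toe just over the fence and the stop in place. One last small increase, then hold.

Request:
drive_tool(
  commands=[
    [0.1,0.03,0,0,0,0,1],
    [0.1,0.03,0,0,0,0,1],
    [0.1,0.03,0,0,0,0,1],
    [0.1,0.03,0,0,0,0,1],
    [0.1,0.03,0,0,0,0,1],
    [0.1,0.03,0,0,0,0,1],
  ],
)

```text
clock: 19.7
tool_pos: [0.5844, 0.026, 0.1677]
ee_rot: [0.39, -3.11, 0.001]
force: [-26.0, -4.4, 27.3]
width: 0.199
```

```bash
python3 - <<'E'
from h import *
o=sensors.get_obs(); print(o['clock'],o['tool_pos'],o['force'],abs(o['dq']).max())
# stop moved? red pixels now vs the previous scene picture
im=viewer.capture('scene')[:,:,::-1].astype(int); old=cv2.imread('pics/raw_s0.png').astype(int)
for i in(old,im):
    m=(i[:,:,2]>150)&(i[:,:,1]<60)&(i[:,:,0]<60); y,x=np.nonzero(m[175:205,250:285]); print(len(x),x.max()+250,y.max()+175,x.mean()+250,y.mean()+175)
E
```

```text
19.7 [0.58435365 0.02601987 0.16771145] [-25.95735596  -4.43480844  27.26374046] 0.0015253401267035912
29 264 196 259.41379310344826 189.41379310344828
28 264 196 259.7142857142857 189.67857142857142
```

The push is steady at 26 N forward and 27 N down, and the stop has not moved in the image. Handing in.

```bash
python3 -c "
from bench import ticket; print(ticket.sign_off())"
```

```text
the job is handed in; nothing more can be done
None
```

The job is handed in at about 20 s of the 51 s allowed. The arm is still gripping the push shoe and holding the block pressed against fence and table.

**What I did:** I laid the amber block on the table and seated it against the stop and then the fence with the gripper. Contact forces were about 25 N at most, against the 60 N that would shift the stop. I then took the yellow shoe from its rest. I came in heel behind the block and sole on top, and pressed diagonally with only the shoe touching it.

**Last checks:**
- **Push:** it held steady at about 26 N toward the fence and 27 N down, with the arm at rest. I eased the downward force once during the push, to confirm the heel was pressing and not just the sole dragging.
- **Stop:** it has not moved in the scene view; the red pixels match the starting picture to within half a pixel.
- **Picture before the final increase:** the last picture I viewed showed the sole on the block, the toe just over the fence and the gripper clear of the guard.

**Disagreements:**
- The two cameras disagreed by about 4 to 10 mm on the fence and stop position along the push direction. I relied on touch for the final seating.
- The shoe met the block 4 mm higher than I had worked out. That fits if the rest's 22 mm height includes its foot.
- The force into the table briefly reached 44 N through the gripped block and 42 N through the shoe, before I eased off each time. The gripper's body was not in contact then.
- The tool leans about 0.4° under the load.
- I took no close-up of the block's contact lines under the final push.

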